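Push the hair-clip tin through the door stops onto its felt

TASK

Clear the mirror door's path: push the flat red tin along the ledge, straight through the narrow gap between the two dark wooden stops, until it lies wholly on the blue felt behind them. Only push it, never lift or tip it, and leave the other things on the ledge where they are.

Things in the scene. Friction and masses are not known exactly. Their poses are not given: they have to be found in the camera images.
- tin: Flat closed red hair-clip tin with a brass line round the lid, loose on the ledge, about 0.15 kg (varies). 90 mm wide (own x), 100 mm long (own y), 26 mm high, upright corners rounded to 8 mm. Origin: centre of its underside. At the start it lies on the -y side of the stops, its own y turned up to 0.4 rad from that of the stops and its centre up to 30 mm off the gap's middle line.
- stops: Two dark wooden door stops, fixed to the ledge in one line along their own x, with a gap of 97 mm between them; rounded faces (12 mm radius) at the gap. Each is 24 mm thick (own y), 36 mm high, from 48.5 to 110.5 mm out from the gap's middle. Origin: middle of the gap, at ledge height. Own +y points through the gap from the tin's start side to the felt side. They do not move during the job; their place and heading (up to 0.25 rad) differ each time.
- felt_centre (a point): Centre of the dark blue felt rectangle let flush into the ledge behind the gap: 136 mm wide (along own x of the stops) by 150 mm long (along their own y), its centre 93 mm beyond the gap's middle along own +y of the stops. Nothing sticks up; the tin slides onto it without a step.
- tin_front_right (a point): Point on the rounded corner of the tin's underside, leading (own +y), own +x side: 42.7 mm from the tin's centre along own x, 47.7 mm along own y.
- tin_front_left (a point): Point on the rounded corner of the tin's underside, leading (own +y), own -x side: 42.7 mm from the tin's centre along own x, 47.7 mm along own y.
- tin_rear_right (a point): Point on the rounded corner of the tin's underside, trailing (own -y), own +x side: 42.7 mm from the tin's centre along own x, 47.7 mm along own y.
- tin_rear_left (a point): Point on the rounded corner of the tin's underside, trailing (own -y), own -x side: 42.7 mm from the tin's centre along own x, 47.7 mm along own y.
- deodorant: Grey roll-on deodorant, standing, 38 mm diameter, 94 mm tall. Origin: centre of its underside. Bystander.
- hair_pick: Bamboo hair pick lying flat, about 175 mm long along its own x, 50 mm wide, 7 mm thick, origin on the underside about its middle. Bystander.
- lotion_jar: Closed amber glass lotion jar with white lid, 52 mm diameter, 50 mm tall. Origin: centre of its underside. Bystander.
- clothes_peg: Orange plastic clothes peg lying, 75 mm long along its own y, 11 mm wide, about 13 mm high. Origin: centre of its underside. Bystander.
- trinket_bowl: Blue ceramic trinket bowl, 84 mm diameter at the rim, 34 mm high, empty. Origin: centre of its underside. Bystander.
- perfume: Green glass perfume bottle with brass cap, standing, 40 mm diameter, 70 mm tall. Origin: centre of its underside. Bystander.

How it is judged:
On the way:
1. the tin is between the two stops, flat on the ledge (y of tin in the frame of stops between -0.03 and 0.03 m and x of tin in the frame of stops between -0.006 and 0.006 m and height (world z) of tin below 0.006 m), for 0.05 s.
At the end, for the whole second after the job is handed in: All four corners of the tin's underside lie within the felt rectangle (within 68 mm of the gap's middle line, 18 to 168 mm beyond the gap's middle), so the tin is wholly past the stops; it is flat on the ledge (under 4 mm up, under 0.05 rad tilt) and at rest (under 10 mm/s) (x of tin_front_right in the frame of stops between -0.068 and 0.068 m and y of tin_front_right in the frame of stops between 0.018 and 0.168 m and x of tin_front_left in the frame of stops between -0.068 and 0.068 m and y of tin_front_left in the frame of stops between 0.018 and 0.168 m and x of tin_rear_right in the frame of stops between -0.068 and 0.068 m and y of tin_rear_right in the frame of stops between 0.018 and 0.168 m and x of tin_rear_left in the frame of stops between -0.068 and 0.068 m and y of tin_rear_left in the frame of stops between 0.018 and 0.168 m and height (world z) of tin below 0.004 m and angle between tin's own z axis and vertical below 0.05 rad and linear speed of tin below 0.01 m/s); the robot touches nothing.
It fails at once if the tin is lifted off the ledge (its underside's centre over 8 mm up) or tipped over 0.15 rad (height (world z) of tin above 0.008 m or angle between tin's own z axis and vertical above 0.15 rad).
It fails at once if another thing is shoved more than 20 mm or lifted (distance of any of deodorant, hair_pick, lotion_jar, clothes_peg, trinket_bowl, perfume from where it was at the start of the episode above 0.02 m).
It fails at once if another thing is knocked over (angle between any of deodorant, lotion_jar, trinket_bowl, perfume's own z axis and vertical above 0.4 rad).
It also fails if it takes over 72 s, if anything falls off the work surface, if the arm or the gripper's body presses on something with over 40 N, if the wrist force passes 120 N, or if a joint passes its speed limit or range.

ROBOT

A 7-joint arm with a two-finger parallel gripper is mounted at the origin on the work surface. World frame = base frame: x ahead of the robot, y to its left, z up, the work surface at z = 0. Lengths are in m, angles in rad, forces in N, time in s.
With the tool pointing down it reaches from about 0.4 to 0.875 m from the base axis. Payload 6.5 kg.
Tool frame: the origin (TCP) lies midway between the tips of the shut fingers; the grasp point (between the pads) lies 19 mm behind it (arm.hold_point_z is the y of the grasp point in the tool frame, in m); y points along the fingers, z is the direction in which the jaws open and shut, and the axes are right-handed (so a half turn about y gives the same grasp; the last joint's range is limited). The gripper opens to 88 mm and grips with 3 to 60 N. Pads are 18 mm wide; open, the fingers measure 123 mm over their backs; the gripper's body (75 mm by 187 mm) begins 45 mm behind the grasp point.
Start: joints at [-1.276, 0.536, -0.004, 1.538, 0.003, 1.067, -0.071], TCP at [0.229, 0.608, 0.239] pointing down, gripper open.
Joint ranges: [-2.7, 2.7], [-0.37, 2.16], [-1.27, 1.26], [0.24, 2.4], [-1.31, 4.45], [0.19, 1.91], [-2.76, 2.76]. Speed limits (rad/s): [2.39, 2.39, 3.14, 3.14, 3.14, 3.14, 3.14].

INTERFACE

Orientations are given as a rotation vector (axis times angle).
In Python, from rig import arm gives the robot as it stands.
- The arm moves only by the tool apply_moves, never from a script. Its argument "rows" is a list of rows, each a list of 5 numbers: the shift along the tool's x, y, z in m, then the turn about the tool's y in degrees, then the finger opening in m, from 0 to 0.0881. In form: [[dx, dy, dz, yaw, gripper], ...]. A call has exactly 8 rows; each row is the pose to reach, as a shift and turn from the pose commanded when the call began, along the tool's axes at that moment; what a row does not reach only later rows make up. A row lasts 1/8 s, in which the tool goes at most 62.5 mm and 10.7 degrees, less where a joint would pass 70% of its speed; a pose out of reach is approached as far as the arm can. A call with a gripper value outside its range is refused whole. The fingers move at their own pace and stop on an object; "squeeze" is the grip in N (left out, the last holds). Time passes only in rows, so rows that repeat a pose let the fingers close, or fill a call up. It gives the time, the measured TCP pose, the force and the opening at its end, in the units of the state.
- arm.state(): the state, without advancing time (a new reading comes with each control period).
- arm.get_image(name): name is "side" or "top" or "wrist"; returns the picture (384x512x3 uint8, red, green, blue); there is no depth.
- arm.camera_params(name): a dict with "fx", "fy", "cx", "cy" (pixels), "position" and "rotation" of the camera in the world; the wrist camera has in their place "T_tool_cam" (4x4, takes a point from camera to tool coordinates, whose origin is the TCP and whose axes are the tool frame's). Camera axes: x right, y up, looking along -z (the intrinsics and any distortion apply to the point x, -y, -z); pixel columns grow to the right and rows downward; lengths in m; the calibration is good to about 2 mm. A picture is of the moment at which its call begins: read the wrist's pose just before it. camera_params takes no time and is no camera call.
- arm.close_job(): hands the job in, once; it reports no verdict.
Trained networks look in the newest picture that a camera, given by its name, has taken for a name from the list of things; names that differ only in an ending like _2 or _b are one class to them, and where a whole thing is asked for, a point or a joint stands for the part that bears it (a point fixed in the world has none). Each returns a list of dicts, best first, with "conf" (0 to 1); they miss things now and then, are a little off and sometimes report something else, mostly with a low value. They report only what shows in the picture. A call takes as long as a camera call.
- arm.search_frame(camera, thing): "bbox" ([left, top, right, bottom] in pixels, round what is visible of it).
- arm.mark_of(camera, thing): "pixel" ([column, row] in pixels: a listed point, or the origin of a listed thing).
The state is a dict: "time_s": time; "joint_positions": joint angles; "joint_vel": joint speeds; "tau": joint torques, N m; "tcp_pos": TCP position; "tool_rot": TCP orientation; "contact_force": force on the tool from outside, world axes, zero at the start; "moment": the same for the moment, N m; "opening": finger opening in m.
Only numpy, scipy, OpenCV 4.12 (cv2) and the standard library are available. Lean on these libraries where they do the work, as an engineer would, in place of code of your own. Each camera call takes 0.05 s, during which the arm holds its last target. There are 200 camera calls.

## Working session

There is one attempt and no reset: what is moved stays moved. The work goes in short steps, Python scripts to look and compute and a tool call to move; the robot and the scene stay as the last step left them, time stands still between calls to the robot, and variables do not carry over. Pictures are saved under pics/ and viewed, about 8 in all and at most 12, crops included, and the job is handed in when it is done.

Besides the shell and the picture viewer there is one more tool, called after "Request:" as name([rows], argument=value, ...), one row to a line, values as JSON. apply_moves: Moves the arm, as the interface text tells. Its arguments: {"type":"object","properties":{"rows":{"type":"array","items":{"type":"array","items":{"type":"number"}}},"squeeze":{"type":"number"}},"required":["rows"]}

```bash
mkdir -p pics; cat > h.py <<'E'
import numpy as np, cv2
from scipy.spatial.transform import Rotation as R
from rig import arm
def ray(cam,px):
    p=arm.camera_params(cam); K=np.array([[p['fx'],0,p['cx']],[0,p['fy'],p['cy']],[0,0,1]])
    d=p.get('distortion',p.get('dist'));d=None if d is None else np.array(d,float)
    u=cv2.undistortPoints(np.array([[px]],float),K,d)[0,0]
    return np.array(p['position']),np.array(p['rotation'])@np.array([u[0],-u[1],-1])
def pt(cam,px,z=0):
    o,d=ray(cam,px); return (o+d*(z-o[2])/d[2])[:2]
def save(cam,n):
    im=arm.get_image(cam); cv2.imwrite(f'pics/{n}.png',im[:,:,::-1]); return im
E
python3 - <<'E'
from h import *
for c in ('top','side'):
    save(c,c+'0'); p=arm.camera_params(c); print(p)
    for t in ['tin','tin_front_right','tin_front_left','tin_rear_right','tin_rear_left','stops','felt_centre','deodorant','hair_pick','lotion_jar','clothes_peg','trinket_bowl','perfume']:
        r=arm.mark_of(c,t)
        for q in r[:2]: print(c,t,np.round(q['pixel'],1),round(q['conf'],2),np.round(pt(c,q['pixel']),4))
s=arm.state();print(s['time_s'],s['tcp_pos'],R.from_rotvec(s['tool_rot']).as_matrix().round(3))
a,b=cv2.imread('pics/top0.png'),cv2.imread('pics/side0.png')
cv2.imwrite('pics/v0.png',cv2.resize(np.vstack([a]),(800,600)))
E
```

```text
{'fx': 465.14523880541634, 'fy': 465.14523880541634, 'cx': 254.15526467837478, 'cy': 188.5735639814511, 'position': array([ 0.33723175, -0.01054296,  1.19198906]), 'rotation': array([ 0.13199871, -0.16998223, -1.5384895 ])}Traceback (most recent call last):
  File "<stdin>", line 6, in <module>
  File "h.py", line 10, in pt
    o,d=ray(cam,px); return (o+d*(z-o[2])/d[2])[:2]
                                          ~^^^
IndexError: invalid index to scalar variable.
```

Rotation is a rotation vector; fixing that.

```bash
sed -i "s/np.array(p\['rotation'\])@/R.from_rotvec(p['rotation']).as_matrix()@/" h.py
python3 - <<'E'
from h import *
for c in ('top','side'):
    save(c,c+'0'); p=arm.camera_params(c); print(p)
    for t in ['tin','tin_front_right','tin_front_left','tin_rear_right','tin_rear_left','stops','felt_centre','deodorant','hair_pick','lotion_jar','clothes_peg','trinket_bowl','perfume']:
        r=arm.mark_of(c,t)
        for q in r[:2]: print(c,t,np.round(q['pixel'],1),round(q['conf'],2),np.round(pt(c,q['pixel']),4))
s=arm.state();print(s['time_s'],s['tcp_pos'],R.from_rotvec(s['tool_rot']).as_matrix().round(3))
cv2.imwrite('pics/v0.png',cv2.resize(cv2.imread('pics/top0.png'),(800,600)))
E
```

```text
{'fx': 465.14523880541634, 'fy': 465.14523880541634, 'cx': 254.15526467837478, 'cy': 188.5735639814511, 'position': array([ 0.33723175, -0.01054296,  1.19198906]), 'rotation': array([ 0.13199871, -0.16998223, -1.5384895 ])}
top tin [314.9 201.8] 0.87 [ 0.5402 -0.1959]
top tin_front_right [307.5 181.8] 0.86 [ 0.5929 -0.1764]
top tin_front_left [292.2 212.8] 0.77 [ 0.5096 -0.1368]
top tin_rear_right [338.4 200.9] 0.94 [ 0.5443 -0.2575]
top tin_rear_right [314.4 204.1] 0.21 [ 0.5341 -0.1946]
top tin_rear_left [326.  223.5] 0.75 [ 0.4842 -0.2246]
top tin_rear_left [258.6 196.3] 0.58 [ 0.5505 -0.0488]
top stops [254.8 199.3] 0.56 [ 0.5423 -0.0391]
top felt_centre [222.6 190.7] 0.72 [0.5625 0.0453]
top deodorant [ 86.7 218.7] 0.78 [0.4795 0.3891]
top hair_pick [107.2 144.3] 0.68 [0.6781 0.3539]
top lotion_jar [199.1 136.8] 0.68 [0.7066 0.1132]
top clothes_peg [242.9 147. ] 0.6 [ 0.6822 -0.0041]
top trinket_bowl [212.4 235.5] 0.76 [0.4453 0.067 ]
top perfume [416.  177.8] 0.54 [ 0.6124 -0.4647]
{'fx': 382.8953419275133, 'fy': 382.8953419275133, 'cx': 255.68597111617015, 'cy': 196.5439383964
[... 481 characters left out ...]
0.97 [ 0.5499 -0.0449]
side stops [233.6 132.4] 0.73 [0.6712 0.3513]
side felt_centre [239.5 190.6] 0.83 [0.5675 0.0495]
side felt_centre [353.8 331.9] 0.41 [ 0.609  -0.4556]
side deodorant [179.  138.7] 0.81 [0.4836 0.3873]
side hair_pick [234.3 133.7] 0.58 [0.6702 0.3424]
side lotion_jar [269.3 165.8] 0.64 [0.7001 0.1236]
side lotion_jar [355.1 333.6] 0.33 [ 0.6092 -0.4598]
side clothes_peg [280.9 186.2] 0.47 [0.6873 0.0193]
side trinket_bowl [197.8 194.8] 0.97 [0.451  0.0799]
side trinket_bowl [284.2 270.2] 0.74 [ 0.5521 -0.2589]
side perfume [355.2 331.5] 0.83 [ 0.6122 -0.4561]
1.5 [0.22945002 0.60815336 0.23872938] [[ 0.936  0.     0.353]
 [-0.353  0.     0.936]
 [ 0.    -1.     0.   ]]
```

View pics/v0.png

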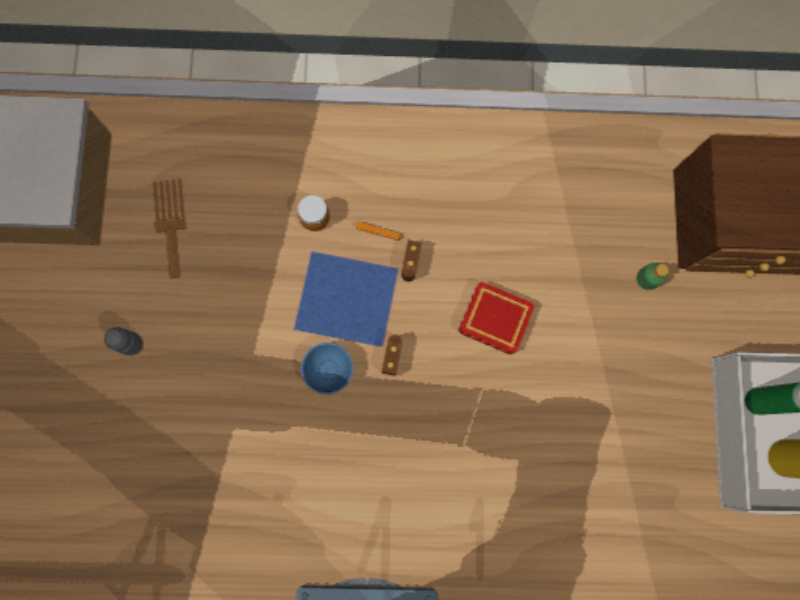

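View pics/side0.png

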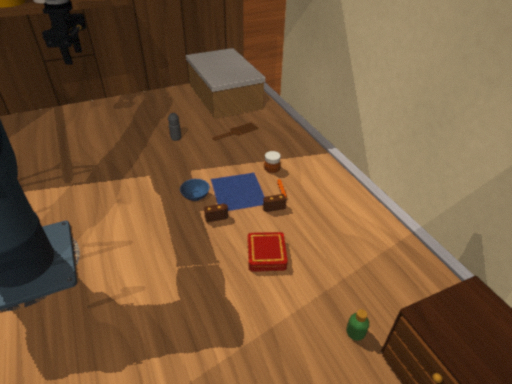

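The top view (800x600) shows the tin at (497,318), the stops at (411,260) and (393,355), and the felt with corners at about (314,253), (397,268), (383,346) and (296,328). The arm is at the upper left of the side view. I'll get poses from colour segmentation.

```bash
cat >> h.py <<'E'
def quad(cam,im,kind,z):
    """fit rectangle to a colour blob projected on plane z: centre, edge angle (rad, mod 90), sizes"""
    hsv=cv2.cvtColor(im,cv2.COLOR_RGB2HSV); H,S,V=cv2.split(hsv)
    if kind=='felt': m=(H>105)&(H<125)&(S>120)
    else: m=((H<6)|(H>172))&(S>170)&(V>60)
    m=cv2.morphologyEx(m.astype(np.uint8),cv2.MORPH_CLOSE,np.ones((5,5)))
    c=cv2.findContours(m,cv2.RETR_EXTERNAL,cv2.CHAIN_APPROX_NONE)[0]
    c=max(c,key=cv2.contourArea)
    w=np.array([pt(cam,q,z) for q in c[:,0].astype(float)])
    r=cv2.minAreaRect((w*1000).astype(np.float32))
    return np.array(r[0])/1000,np.array(r[1]),r[2],cv2.boundingRect(c)
def detect(z=0.026):
    out={}
    for c in ('top','side'):
        im=arm.get_image(c)
        out[c]={k:quad(c,im,k,zz) for k,zz in (('felt',0),('tin',z))}
    return out
E
python3 - <<'E'
from h import *
for c,d in detect().items():
    for k,v in d.items(): print(c,k,v)
for c in ('top','side'):
    print(c,[(np.round(b['bbox']),round(b['conf'],2)) for b in arm.search_frame(c,'stops')])
E
```

```text
top felt (array([0.5614754 , 0.04896236]), array([145.39141846, 131.26089478]), 80.22196197509766, (189, 162, 65, 59))
top tin (array([ 0.53245544, -0.19816075]), array([99.55843353, 93.33452606]), 68.40734100341797, (294, 181, 48, 45))
side felt (array([0.56220313, 0.05001495]), array([137.98092651, 125.6894989 ]), 79.05914306640625, (213, 175, 49, 34))
side tin (array([ 0.53117761, -0.20760147]), array([117.29504395,  88.36396027]), 68.30304718017578, (248, 232, 39, 39))
top [(array([191., 154., 270., 241.]), 0.73)]
side [(array([205., 171., 285., 222.]), 0.66)]
```

Stops: origin about (0.546,-0.042), +y at about 80°. Tin: about (0.533,-0.199), own y at about 68°, so x≈+15 mm and -0.2 rad in the stops' frame.

Plan:
1. Push the tin's +x side in the -x direction with two fingertips, which squares and centres it.
2. Push from the rear with two fingertips through the gap.

Request:
apply_moves([
  [0.041, 0, -0.039, -1.3, 0.06],
  [0.082, 0, -0.079, -2.7, 0.06],
  [0.123, 0, -0.118, -4, 0.06],
  [0.165, 0, -0.158, -5.3, 0.06],
  [0.206, 0, -0.197, -6.7, 0.06],
  [0.247, 0, -0.237, -8, 0.06],
  [0.288, 0, -0.276, -9.3, 0.06],
  [0.33, 0, -0.316, -10.7, 0.06],
])

```text
time_s: 2.7
tcp_pos: [0.4274, 0.1945, 0.2391]
tool_rot: [-1.566, 0.135, -0.136]
contact_force: [0.3, 1.1, 0.8]
opening: 0.0603
```

```bash
cat >> h.py <<'E'
O=np.array([.5457,-.0421]); TH=np.deg2rad(-10.3)
Sx=np.array([np.cos(TH),np.sin(TH)]); Sy=np.array([-Sx[1],Sx[0]])
def tos(w): d=np.asarray(w)[:2]-O; return np.array([d@Sx,d@Sy])
def tool(target_s=None,z=None):
    s=arm.state(); M=R.from_rotvec(s['tool_rot']).as_matrix()
    print('t',s['time_s'],'tcp',np.round(s['tcp_pos'],4),'stops',tos(s['tcp_pos']).round(4),'f',np.round(s['contact_force'],1),'open',round(s['opening'],4))
    zx=np.degrees(np.arctan2(M[1,0],M[0,0])); print('toolx rel stops deg',round(zx-np.degrees(TH),2))
    if target_s is not None:
        w=np.r_[O+target_s[0]*Sx+target_s[1]*Sy,z]; print('shift',(M.T@(w-s['tcp_pos'])).round(4))
E
python3 -c "
from h import *
tool((.105,-.157),.12)"
```

```text
t 2.7 tcp [0.4274 0.1945 0.2391] stops [-0.1587  0.2116] f [0.3 1.1 0.8] open 0.0603
toolx rel stops deg 0.39
shift [ 0.261   0.119  -0.3705]
```

Request:
apply_moves([
  [0.033, 0, -0.046, 0, 0.06],
  [0.066, 0.0, -0.093, 0, 0.06],
  [0.098, 0.0, -0.139, 0, 0.06],
  [0.131, 0.0, -0.185, 0, 0.06],
  [0.164, 0.02, -0.232, 0, 0.06],
  [0.196, 0.05, -0.278, 0, 0.06],
  [0.229, 0.085, -0.324, 0, 0.06],
  [0.261, 0.119, -0.37, 0, 0.06],
])

```text
time_s: 3.7
tcp_pos: [0.6178, -0.2086, 0.1231]
tool_rot: [-1.566, 0.136, -0.137]
contact_force: [0.9, 0.4, 0.5]
opening: 0.0598
```

```bash
python3 -c "
from h import *
save('side','side1'); cv2.imwrite('pics/v1.png',cv2.resize(cv2.imread('pics/side1.png')[150:340,150:400],None,fx=3,fy=3))
tool((.085,-.157),.012)
for c,d in detect().items(): print(c,d['tin'], tos(d['tin'][0]))"
```

```text
t 3.75 tcp [ 0.616  -0.2167  0.1181] stops [ 0.1004 -0.1592] f [ 0.4 -4.5 -0.8] open 0.0598
toolx rel stops deg -0.0
shift [-0.015   0.1062  0.0028]
top (array([ 0.56019427, -0.16060699]), array([10.29297638, 69.18856049]), 64.25224304199219, (297, 181, 14, 24)) [ 0.03545001 -0.11400565]
side (array([ 0.5309975 , -0.20763373]), array([115.89306641,  87.97270966]), 68.38451385498047, (248, 233, 39, 38)) [ 0.01513223 -0.165495  ]
```

View pics/v1.png

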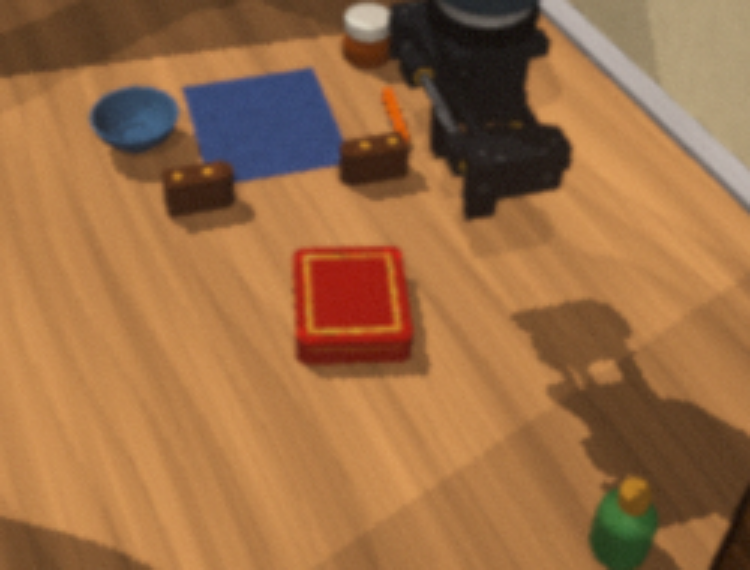

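The tin is untouched at crop (352,300), with the gripper above its +x side and clear of it. Next: straight down, then a slow side push.

Request:
apply_moves([
  [0, 0.02, 0, 0, 0.06],
  [0, 0.04, 0, 0, 0.06],
  [0, 0.06, 0, 0, 0.06],
  [0, 0.08, 0, 0, 0.06],
  [0, 0.095, 0, 0, 0.06],
  [0, 0.105, 0, 0, 0.06],
  [0, 0.105, 0, 0, 0.06],
  [0, 0.105, 0, 0, 0.06],
])

```text
time_s: 4.85
tcp_pos: [0.6172, -0.2075, 0.0195]
tool_rot: [-1.567, 0.136, -0.138]
contact_force: [0.0, -0.1, 0.8]
opening: 0.0598
```

Request:
apply_moves([
  [-0.005, 0, 0, 0, 0.06],
  [-0.01, 0, 0, 0, 0.06],
  [-0.015, 0, 0, 0, 0.06],
  [-0.019, 0, 0, 0, 0.06],
  [-0.022, 0, 0, 0, 0.06],
  [-0.025, 0, 0, 0, 0.06],
  [-0.028, 0, 0, 0, 0.06],
  [-0.031, 0, 0, 0, 0.06],
])

```text
time_s: 5.85
tcp_pos: [0.5862, -0.2018, 0.019]
tool_rot: [-1.566, 0.136, -0.137]
contact_force: [1.2, 0.7, -0.1]
opening: 0.0601
```

```bash
python3 -c "
from h import *
tool((.054,-.157),.012)
save('side','side2'); cv2.imwrite('pics/v2.png',cv2.resize(cv2.imread('pics/side2.png')[150:340,150:400],None,fx=3,fy=3))
for c,d in detect().items(): print(c,d['tin'], tos(d['tin'][0]))"
```

```text
t 5.85 tcp [ 0.5862 -0.2018  0.019 ] stops [ 0.0684 -0.1499] f [ 1.2  0.7 -0.1] open 0.0601
toolx rel stops deg 0.34
shift [-0.0145  0.007  -0.007 ]Traceback (most recent call last):
  File "<string>", line 5, in <module>
    for c,d in detect().items(): print(c,d['tin'], tos(d['tin'][0]))
               ~~~~~~^^
  File "h.py", line 28, in detect
    out[c]={k:quad(c,im,k,zz) for k,zz in (('felt',0),('tin',z))}
              ~~~~^^^^^^^^^^^
  File "h.py", line 20, in quad
    c=max(c,key=cv2.contourArea)
ValueError: max() iterable argument is empty
```

View pics/v2.png

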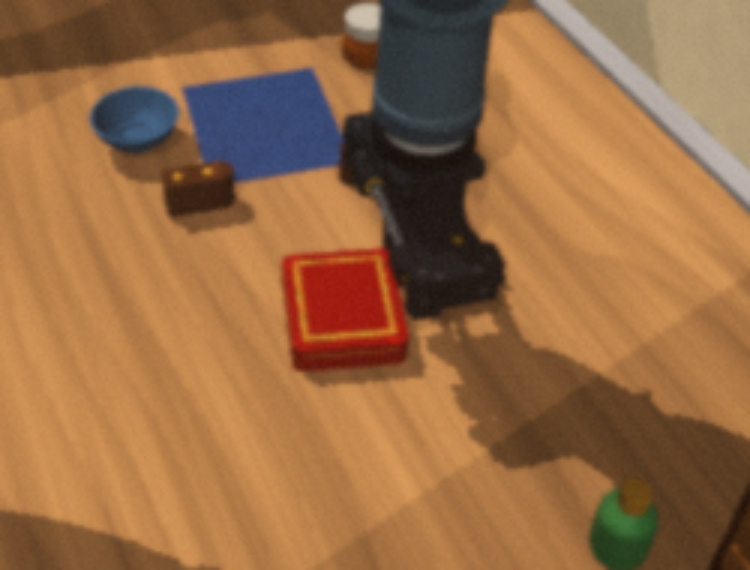

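The tin has turned and moved left (crop centre (345,305)) with the fingertips against its +x side. Measuring with the side camera.

```bash
cat >> h.py <<'E'
def tinside(n=1):
    # side camera: lid+front wall; z=.013 net points + colour quad
    q=quad('side',arm.get_image('side'),'tin',.026); print('quad',tos(q[0]).round(4),q[1].round(1),'ang rel stops y',round(q[2]-90-np.degrees(TH),2))
    P=[];L=[(.0427,.0477),(-.0427,.0477),(.0427,-.0477),(-.0427,-.0477)];A=[]
    for t,l in zip(['tin_front_right','tin_front_left','tin_rear_right','tin_rear_left'],L):
        r=arm.mark_of('side',t)
        if r and r[0]['conf']>.4: s=tos(pt('side',r[0]['pixel'])); print(t,s.round(4),round(r[0]['conf'],2)); P.append(s);A.append(l)
    r=arm.mark_of('side','tin')
    if r: s=tos(pt('side',r[0]['pixel'])); print('tin',s.round(4),round(r[0]['conf'],2)); P.append(s);A.append((0,0))
    P=np.array(P);A=np.array(A)
    Rm,_=R.align_vectors(np.c_[P-P.mean(0),0*P[:,:1]],np.c_[A-A.mean(0),0*A[:,:1]])
    print('fit centre',(P.mean(0)-Rm.as_matrix()[:2,:2]@A.mean(0)).round(4),'yaw deg',round(Rm.as_rotvec(True)[2],2))
E
python3 -c "
from h import *
tinside()"
```

```text
quad [ 0.0088 -0.1686] [116.1  90.5] ang rel stops y -7.59
tin_front_right [ 0.0599 -0.1271] 0.79
tin_front_left [-0.0274 -0.11  ] 0.67
tin_rear_right [ 0.0449 -0.2127] 0.87
tin_rear_left [-0.12    0.0998] 0.7
tin [ 0.0233 -0.1678] 0.61
fit centre [-0.0039 -0.1036] yaw deg -75.86
```

Request:
apply_moves([
  [-0.002, 0, 0, 0, 0.06],
  [-0.004, 0, 0, 0, 0.06],
  [-0.006, 0, 0, 0, 0.06],
  [-0.008, 0, 0, 0, 0.06],
  [-0.01, 0, 0, 0, 0.06],
  [-0.012, 0, 0, 0, 0.06],
  [-0.0135, 0, 0, 0, 0.06],
  [-0.0135, 0, 0, 0, 0.06],
])

```text
time_s: 7.25
tcp_pos: [0.5727, -0.1995, 0.0189]
tool_rot: [-1.566, 0.137, -0.136]
contact_force: [0.5, 0.2, 0.2]
opening: 0.0599
```

```bash
python3 -c "
from h import *
tool();tinside()"
```

```text
t 7.25 tcp [ 0.5727 -0.1995  0.0189] stops [ 0.0547 -0.1501] f [0.5 0.2 0.2] open 0.0599
toolx rel stops deg 0.33
quad [-0.0003 -0.1728] [115.8  91.7] ang rel stops y -2.48
tin_front_right [ 0.0483 -0.1202] 0.83
tin_front_left [-0.051  -0.1095] 0.63
tin_rear_right [ 0.049  -0.2182] 0.67
tin_rear_left [-0.0429 -0.2036] 0.74
tin [ 0.0059 -0.1766] 0.61
fit centre [ 0.0019 -0.1656] yaw deg -2.18
```

Tin is nearly centred (x≈0, yaw≈-2°). Retreating up, then taking a top look.

Request:
apply_moves([
  [0.01, 0, 0, 0, 0.06],
  [0.025, 0, 0, 0, 0.06],
  [0.035, -0.02, 0, 0, 0.06],
  [0.045, -0.05, 0, 0, 0.05],
  [0.055, -0.08, -0.02, 0, 0.045],
  [0.055, -0.1, -0.07, 0, 0.04],
  [0.055, -0.1, -0.125, 0, 0.04],
  [0.055, -0.1, -0.18, 0, 0.04],
])

```text
time_s: 8.55
tcp_pos: [0.5965, -0.3881, 0.1197]
tool_rot: [-1.567, 0.135, -0.137]
contact_force: [1.4, -0.7, -0.1]
opening: 0.0398
```

```bash
python3 -c "
from h import *
print(arm.state()['joint_positions'])
for c,d in detect().items(): print(c,d['tin'][1:3], tos(d['tin'][0]))
tinside()
tool((0,-.290),.12)
save('top','top3'); cv2.imwrite('pics/v3.png',cv2.resize(cv2.imread('pics/top3.png')[120:270,170:430],None,fx=3,fy=3))
"
```

```text
[ 0.35736777  0.78013942  0.25252088  1.4484801  -0.21958159  0.93926294
  2.06700659]
top (array([100.23376465,  92.81184387]), 77.49738311767578) [-0.00189384 -0.16396376]
side (array([115.11269379,  90.24576569]), 77.69084930419922) [-0.00111488 -0.17249895]
quad [-0.0012 -0.1726] [115.   90.1] ang rel stops y -2.01
tin_front_right [ 0.0514 -0.1203] 0.72
tin_front_left [-0.0427 -0.1132] 0.87
tin_rear_right [ 0.0445 -0.2138] 0.62
tin_rear_left [-0.0381 -0.2121] 0.93
tin [ 0.0056 -0.1655] 0.7
fit centre [ 0.0042 -0.165 ] yaw deg -1.66
t 8.95 tcp [ 0.5971 -0.3842  0.1188] stops [ 0.1117 -0.3274] f [ 0.7 -0.7  0.2] open 0.04
toolx rel stops deg 0.48
shift [-0.1114 -0.0011  0.0383]
```

View pics/v3.png

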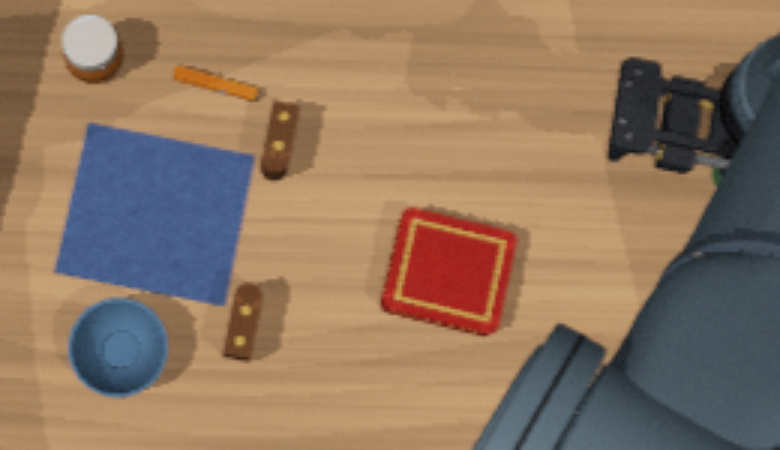

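The top view shows the tin square to and in line with the gap (crop (450,270)), all other things unmoved, and the gripper to the right. Turning the tool 90° and moving behind the tin.

Request:
apply_moves([
  [-0.015, 0, 0.005, 10, 0.04],
  [-0.03, 0, 0.01, 20, 0.04],
  [-0.045, 0, 0.015, 30, 0.04],
  [-0.06, 0, 0.02, 40, 0.04],
  [-0.075, 0, 0.025, 50, 0.04],
  [-0.09, 0, 0.03, 60, 0.04],
  [-0.1, 0, 0.035, 70, 0.04],
  [-0.111, 0, 0.038, 80, 0.04],
])

```text
time_s: 10.0
tcp_pos: [0.4936, -0.3282, 0.1191]
tool_rot: [-1.207, 1.211, -1.211]
contact_force: [0.4, 0.4, -1.3]
opening: 0.04
```

```bash
python3 -c "
from h import *
tool((0,-.265),.019)
P=[pt('top',(170+a/3,120+b/3),.036) for a,b in [(283,117),(278,146),(245,311),(239,341)]]
m=np.mean(P,0); d=P[0]-P[3]; print('pins mid',m,'in stops',tos(m),'angle',np.degrees(np.arctan2(d[1],d[0])),'TH',np.degrees(TH))
"
```

```text
t 10.0 tcp [ 0.4936 -0.3282  0.1191] stops [-1.000e-04 -2.908e-01] f [ 0.4  0.4 -1.3] open 0.04
toolx rel stops deg -79.89
shift [-0.0253  0.1001  0.0045]
pins mid [ 0.54522884 -0.04399023] in stops [-0.00012559 -0.00194402] angle -9.607497133239315 TH -10.3
```

Request:
apply_moves([
  [-0.003, 0.015, 0.001, 5, 0.04],
  [-0.006, 0.03, 0.002, 10, 0.04],
  [-0.01, 0.045, 0.003, 10, 0.04],
  [-0.015, 0.06, 0.004, 10, 0.04],
  [-0.02, 0.075, 0.0045, 10, 0.04],
  [-0.025, 0.09, 0.0045, 10, 0.04],
  [-0.025, 0.1, 0.0045, 10, 0.04],
  [-0.025, 0.1, 0.0045, 10, 0.04],
])

```text
time_s: 11.0
tcp_pos: [0.4971, -0.3048, 0.0182]
tool_rot: [-1.122, 1.337, -1.336]
contact_force: [-0.1, 0.3, 0.0]
opening: 0.0398
```

```bash
python3 -c "
from h import *
tool((0,-.223),.019)"
```

```text
t 11.0 tcp [ 0.4971 -0.3048  0.0182] stops [-0.0008 -0.2671] f [-0.1  0.3  0. ] open 0.0398
toolx rel stops deg -89.68
shift [-0.0441 -0.0007  0.0011]
```

Request:
apply_moves([
  [-0.015, 0, 0.001, 0, 0.04],
  [-0.03, 0, 0.001, 0, 0.04],
  [-0.038, 0, 0.001, 0, 0.04],
  [-0.045, 0, 0.001, 0, 0.04],
  [-0.052, 0, 0.001, 0, 0.04],
  [-0.059, 0, 0.001, 0, 0.04],
  [-0.066, 0, 0.001, 0, 0.04],
  [-0.073, 0, 0.001, 0, 0.04],
])

```text
time_s: 12.0
tcp_pos: [0.5113, -0.2329, 0.019]
tool_rot: [-1.122, 1.336, -1.337]
contact_force: [0.4, -1.1, 1.3]
opening: 0.0398
```

Request:
apply_moves([
  [-0.005, 0, 0, 0, 0.04],
  [-0.01, 0, 0, 0, 0.04],
  [-0.015, 0, 0, 0, 0.04],
  [-0.02, 0, 0, 0, 0.04],
  [-0.025, 0, 0, 0, 0.04],
  [-0.03, 0, 0, 0, 0.04],
  [-0.035, 0, 0, 0, 0.04],
  [-0.035, 0, 0, 0, 0.04],
])

```text
time_s: 13.0
tcp_pos: [0.5174, -0.1976, 0.0188]
tool_rot: [-1.122, 1.336, -1.335]
contact_force: [0.5, 1.0, -0.0]
opening: 0.0399
```

```bash
python3 -c "
from h import *
tool((0,-.150),.019)
im=save('side','side4'); a=cv2.resize(cv2.imread('pics/side4.png')[150:340,150:400],(400,304))
save('top','top4'); b=cv2.resize(cv2.imread('pics/top4.png')[120:270,170:400],(400,261)); cv2.imwrite('pics/v4.png',np.vstack([a,b]))
tinside()
try: q=quad('top',arm.get_image('top'),'tin',.026);print('top',tos(q[0]),q[1:])
except Exception as e: print(e)
"
```

```text
t 13.0 tcp [ 0.5174 -0.1976  0.0188] stops [ 0.    -0.158] f [ 0.5  1.  -0. ] open 0.0399
toolx rel stops deg -89.62
shift [-0.008  -0.0001  0.    ]
quad [ 0.0116 -0.1338] [73.1 51.1] ang rel stops y -9.87
tin_front_left [-0.0429 -0.0547] 0.69
tin_rear_right [ 0.046  -0.1455] 0.97
tin_rear_left [-0.0445 -0.1399] 0.89
tin [ 0.0062 -0.1028] 0.94
fit centre [ 0.002  -0.0989] yaw deg -0.48
top [ 0.03593515 -0.05968378] (array([13.85588741, 33.53253555]), 28.428634643554688, (277, 186, 13, 7))
```

View pics/v4.png

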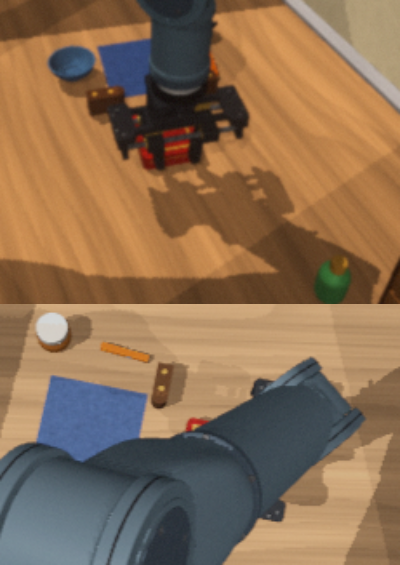

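The tin is flush against the fingers at about x=+0–2 mm, y=-0.099, yaw≈0. The other things are unmoved. Continuing slowly into the gap while watching the force.

Request:
apply_moves([
  [-0.007, 0, 0, 0, 0.04],
  [-0.014, 0, 0, 0, 0.04],
  [-0.021, 0, 0, 0, 0.04],
  [-0.028, 0, 0, 0, 0.04],
  [-0.034, 0, 0, 0, 0.04],
  [-0.04, 0, 0, 0, 0.04],
  [-0.045, 0, 0, 0, 0.04],
  [-0.05, 0, 0, 0, 0.04],
])

```text
time_s: 14.45
tcp_pos: [0.526, -0.149, 0.019]
tool_rot: [-1.122, 1.336, -1.336]
contact_force: [-0.8, -1.2, 0.4]
opening: 0.0395
```

```bash
python3 -c "
from h import *
tool((0,-.058),.019)
tinside()
"
```

```text
t 14.45 tcp [ 0.526 -0.149  0.019] stops [-0.0002 -0.1087] f [-0.8 -1.2  0.4] open 0.0395
toolx rel stops deg -89.67
shift [-0.0507 -0.      0.0005]
quad [ 0.0112 -0.0801] [82.8 50.3] ang rel stops y -10.03
tin_front_left [-0.0528  0.0068] 0.92
tin_rear_right [ 0.0391 -0.1025] 0.58
tin_rear_left [-0.042 -0.102] 0.63
tin [ 0.0045 -0.0521] 0.88
fit centre [-0.0022 -0.0505] yaw deg 0.07
```

The tin's nose is already between the stops with no jamming force. Continuing.

Request:
apply_moves([
  [-0.006, 0, 0, 0, 0.04],
  [-0.012, 0, 0, 0, 0.04],
  [-0.018, 0, 0, 0, 0.04],
  [-0.024, 0, 0, 0, 0.04],
  [-0.03, 0, 0, 0, 0.04],
  [-0.036, 0, 0, 0, 0.04],
  [-0.042, 0, 0, 0, 0.04],
  [-0.048, 0, 0, 0, 0.04],
])

```text
time_s: 15.75
tcp_pos: [0.5345, -0.1017, 0.019]
tool_rot: [-1.122, 1.336, -1.336]
contact_force: [0.5, -1.6, -0.3]
opening: 0.0403
```

```bash
python3 -c "
from h import *
tool((0,.031),.019)
tinside()
"
```

```text
t 15.75 tcp [ 0.5345 -0.1017  0.019 ] stops [-0.0004 -0.0607] f [ 0.5 -1.6 -0.3] open 0.0403
toolx rel stops deg -89.67
shift [-0.0917 -0.      0.0009]
quad [ 0.0119 -0.0312] [87.8 52.8] ang rel stops y -7.43
tin_front_left [-0.0524  0.046 ] 0.6
tin_rear_right [ 0.0437 -0.0481] 0.72
tin_rear_left [-0.0401 -0.0411] 0.56
tin [ 0.0007 -0.0108] 0.74
fit centre [-0.0018 -0.0012] yaw deg 2.11
```

Request:
apply_moves([
  [-0.006, 0, 0, 0, 0.04],
  [-0.012, 0, 0, 0, 0.04],
  [-0.018, 0, 0, 0, 0.04],
  [-0.024, 0, 0, 0, 0.04],
  [-0.03, 0, 0, 0, 0.04],
  [-0.036, 0, 0, 0, 0.04],
  [-0.042, 0, 0, 0, 0.04],
  [-0.048, 0, 0, 0, 0.04],
])

```text
time_s: 17.05
tcp_pos: [0.5427, -0.0543, 0.019]
tool_rot: [-1.122, 1.336, -1.336]
contact_force: [-0.4, -0.4, 0.7]
opening: 0.04
```

Request:
apply_moves([
  [-0.006, 0, 0, 0, 0.04],
  [-0.012, 0, 0, 0, 0.04],
  [-0.018, 0, 0, 0, 0.04],
  [-0.024, 0, 0, 0, 0.04],
  [-0.03, 0, 0, 0, 0.04],
  [-0.036, 0, 0, 0, 0.04],
  [-0.04, 0, 0, 0, 0.04],
  [-0.043, 0, 0, 0, 0.04],
])

```text
time_s: 18.05
tcp_pos: [0.5501, -0.0121, 0.019]
tool_rot: [-1.122, 1.336, -1.336]
contact_force: [-0.6, -0.5, 0.2]
opening: 0.04
```

```bash
python3 -c "
from h import *
tool((0,.033),.019)
tinside()
"
```

```text
t 18.05 tcp [ 0.5501 -0.0121  0.019 ] stops [-0.001   0.0303] f [-0.6 -0.5  0.2] open 0.04
toolx rel stops deg -89.66
shift [-0.0027 -0.      0.0011]
quad [0.0077 0.0665] [104.7  49.1] ang rel stops y -13.29
tin_front_left [-0.0522  0.1376] 0.85
tin_rear_right [0.042 0.04 ] 0.74
tin_rear_left [-0.0376  0.045 ] 0.64
tin [0.0062 0.0882] 0.63
fit centre [-0.0002  0.09  ] yaw deg 2.13
```

Tin at about (0, 0.09) in the stops' frame, which is on target. Backing straight out through the gap, rising, and clearing the view.

Request:
apply_moves([
  [0.01, 0, 0, 0, 0.04],
  [0.03, 0, 0, 0, 0.04],
  [0.06, 0, 0, 0, 0.04],
  [0.09, -0.01, 0, 0, 0.04],
  [0.12, -0.04, 0, 0, 0.04],
  [0.16, -0.08, 0, 0, 0.04],
  [0.21, -0.13, 0, 0, 0.04],
  [0.26, -0.15, 0, 0, 0.04],
])

```text
time_s: 19.35
tcp_pos: [0.5045, -0.2711, 0.1712]
tool_rot: [-1.12, 1.334, -1.338]
contact_force: [1.1, -0.1, -0.4]
opening: 0.04
```

```bash
python3 -c "
from h import *
tool()
save('top','top5'); cv2.imwrite('pics/v5.png',cv2.resize(cv2.imread('pics/top5.png')[60:310,60:440],None,fx=2,fy=2))
tinside()
try: q=quad('top',arm.get_image('top'),'tin',.026);print('top',tos(q[0]),q[1:])
except Exception as e: print(e)
for t in ['deodorant','hair_pick','lotion_jar','clothes_peg','trinket_bowl','perfume']:
  r=arm.mark_of('top',t); print(t,pt('top',r[0]['pixel']).round(3) if r else None)
"
```

```text
t 19.35 tcp [ 0.5045 -0.2711  0.1712] stops [ 0.0004 -0.2327] f [ 1.1 -0.1 -0.4] open 0.04
toolx rel stops deg -89.68
quad [-0.0035  0.1098] [56.3 91.2] ang rel stops y 1.54
tin_front_right [0.0455 0.1273] 0.8
tin_front_left [-0.0486  0.1479] 0.82
tin [0.0004 0.0914] 0.82
fit centre [-0.0056  0.0907] yaw deg -8.46
top [-0.00327695  0.08957603] (array([99.20697021, 90.71035767]), 79.56818389892578, (200, 171, 44, 41))
deodorant [0.475 0.391]
hair_pick [0.677 0.357]
lotion_jar [0.705 0.114]
clothes_peg [0.685 0.002]
trinket_bowl [0.434 0.067]
perfume None
```

View pics/v5.png

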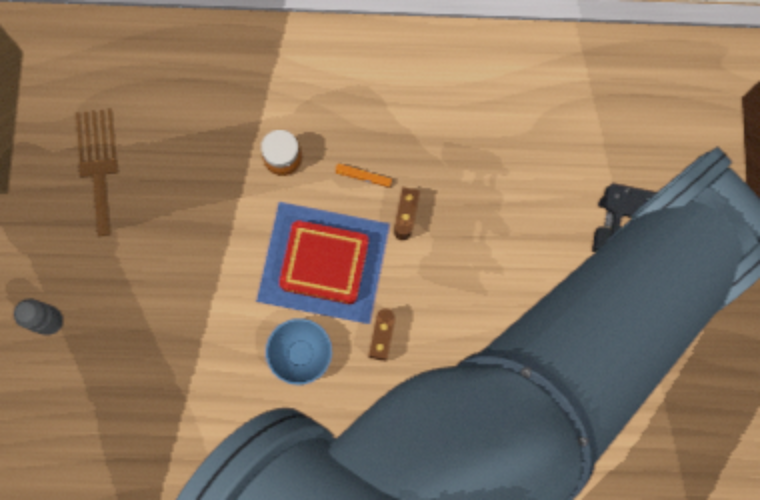

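The tin (crop (325,262)) lies wholly on the felt with a blue margin on every side, and the gripper is well clear. Handing in.

```bash
python3 -c "
from rig import arm
print(arm.close_job())"
```

```text
the job is handed in; nothing more can be done
None
```

The red tin now lies wholly on the blue felt, and I handed the job in at about 19–20 s of the 72 s allowed. I squared and centred it with one two-fingertip push on its side. Then I pushed it straight through the gap from behind, and backed the gripper out and up.

**Final position:** the top camera puts the tin at x ≈ -3 mm, y ≈ +90 mm in the stops' frame, turned by less than 0.5°. Felt shows all round it in the picture. Readings of the wrist force taken between moves never exceeded about 2 N during the pushes, and there was no sign of jamming or lifting.

**In the gap:** the side camera put the tin about 2 mm off the middle line as it passed, inside the 6 mm allowed.

**Checks that disagreed or were missing:**
- **Tin angle:** the last corner fit from the side camera gave -8.5°, but it had only two corners and the centre to work with. I disregarded it because the top camera and the picture show the tin square.
- **Perfume:** the network did not find it in the last picture, where the arm covers it. It stood upright in the side view during the pushing, and the arm stayed clear of it afterwards.
- **Trinket bowl:** its last reading differs from the first by 11 mm along x. The pictures show no contact, so I take it as network error.
- **Other things:** the other four read within 7 mm of where they started.

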